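# Index the inspection stage to its next stop

### The arm

A 7-joint arm with a two-finger parallel gripper is mounted at the origin on a cart in front of the work surface, level with it; the furniture and walls round the work are solid. World frame = base frame: x ahead of the robot, y to its left, z up, the work surface at z = 0. Lengths are in m, angles in rad, forces in N, time in s.
With the tool pointing down it reaches from about 0.4 to 0.85 m from the base axis. Payload 4.4 kg.
Tool frame: the origin (TCP) lies at the very end of the fingers, on their centre line; the grasp point (between the pads) lies 19 mm behind it; x points along the fingers, y is the direction in which the jaws open and shut, and the axes are right-handed (so a half turn about x gives the same grasp; the last joint's range is limited). The gripper opens to 94 mm and grips with 3 to 60 N. Pads are 16 mm wide; open, the fingers measure 119 mm over their backs; the gripper's body (75 mm by 177 mm) begins 78 mm behind the grasp point.
Start: joints at [1.077, 0.628, 0.038, 1.517, -0.027, 0.996, -0.02], TCP at [0.27, -0.591, 0.205] pointing down, gripper open.
Joint ranges: [-3.06, 3.06], [-0.37, 2.12], [-1.25, 1.32], [0.18, 2.47], [-1.1, 4.24], [0.23, 1.98], [-2.94, 2.94]. Speed limits (rad/s): [2.57, 2.57, 3.14, 3.14, 3.14, 3.14, 3.14].

### API

Orientations are given as a unit quaternion [w, x, y, z].
In Python, from plant import ctrl gives the robot as it stands.
- The arm moves only by the tool servo_tool, never from a script. Its argument "series" is one flat list of numbers, 7 for each row, row after row: the turn, a rotation vector about the tool's x, y, z in degrees, then the shift along the tool's x, y, z in m, then the closure in counts, from 0 (fully open) to 255 (shut). A call has 1 to 12 rows; each row is the pose to reach, as a shift and turn from the pose commanded when the call began, along the tool's axes at that moment; what a row does not reach only later rows make up. A row lasts 1/12 s, in which the tool goes at most 41.7 mm and 7.16 degrees, less where a joint would pass 70% of its speed; a pose out of reach is approached as far as the arm can. A call with a gripper value outside its range is refused whole. The fingers move at their own pace and stop on an object; the grip force is fixed at half the most. Time passes only in rows, so rows that repeat a pose let the fingers close. It gives the time, the measured TCP pose, the force and the opening at its end, in the units of the state.
- ctrl.read_state(): the state, without advancing time (a new reading comes with each control period).
- ctrl.grab_frame(name): name is "scene" or "side" or "wrist"; returns a dict with "frame" (384x512x3 uint8, blue, green, red), "fov_y" (degrees; the focal length in pixels is half the picture's height over the tangent of half this angle, whatever the lens; pixels are square), "cx", "cy" (the principal point, pixels), "origin" and "rotation" of the camera in the world. Camera axes: x right, y up, looking along -z (the intrinsics and any distortion apply to the point x, -y, -z); pixel columns grow to the right and rows downward; lengths in m; the calibration is good to about 2 mm. A picture is of the moment at which its call begins. There is no depth.
- ctrl.finish_job(): hands the job in, once; it reports no verdict.
The state is a dict: "time_s": time; "q": joint angles; "dq": joint speeds; "effort": joint torques, N m; "tool_pos": TCP position; "tcp_rot": TCP orientation; "contact_force": force on the tool from outside, world axes, zero at the start; "wrist_torque": the same for the moment, N m; "grip_width": finger opening in m.
Only numpy, scipy, OpenCV 4.12 (cv2) and the standard library are available. Lean on these libraries where they do the work, as an engineer would, in place of code of your own. Each camera call takes 0.05 s, during which the arm holds its last target. There are 200 camera calls.

### The job

The rotary inspection stage is locked in its loading position. Draw its spring plunger, turn the stage counter-clockwise (seen from above) to the next hole of the stop ring, feeling for the hole because the ring was clamped by hand, and let the pin drop fully home so that the stage is locked there. Do not wrench the pin sideways against the metal, keep the sample plate in its nest, leave the things around undisturbed, and let go.

Things in the scene. Friction and masses are not known exactly. Their poses are not given: they have to be found in the camera images.
- stage_base: Fixed cast disc of the rotary stage, 292 mm across and 14 mm high, bolted down; origin on the turning axis at its underside (worktop level), z up; x points to a 214 mm high post at its far edge, whose black viewing tube leans in towards the turntable (lower end 46 mm beyond the axis, 98 mm above the worktop). The stage turns about the vertical axis through this origin.
- turntable (a joint): Angle of the aluminium turntable (166 mm across, top 42 mm above the worktop), rad, counter-clockwise from above positive; 0 at the loading hole, where it starts, free to 2.0. It turns stiffly: pushing it round at the knob takes about 2 N with the pin lifted and 3 to 6 N with the pin riding on the track; it stays where it is left.
- table_center (a point): Centre of the turntable's top face, on the turning axis; its x axis points along the radial arm to the plunger, its y axis is the direction in which the plunger travels when the stage turns counter-clockwise.
- plunger (a joint): How far the plunger is drawn up, m: 0 = pin fully home in a hole, about 0.007 = pin tip riding on the track, 0.012 = end stop. A spring presses it down: about 4.5 N at 0, 8 N on the track, 10.5 N at the stop. The 8 mm pin has a round tip and snaps into a hole by itself when slowly turned over it. Its side load on the track and hole walls must stay small: it is damaged at 20 N.
- loading_hole (a point): Mouth of the fixed loading hole, in which the pin starts: 10 mm wide (1 mm play each side of the pin), in the level steel track 22 mm above the worktop, which runs on unbroken counter-clockwise. The next hole is 0.5 to 1.2 rad (30 to 70 degrees) further on; where is unknown, the stop ring being clamped by hand. One more hole, 0.70 rad beyond that, is not wanted.
- knob_center (a point): Middle of the plunger's black round knob: 26 mm diameter, 22 mm high (11 mm above and below this point), axis upright, on the end of the stage's radial arm, 112 mm from the turning axis. With the pin home it is 73 mm above the worktop. Below the knob there is a 17 mm housing, whose 25 mm nut has its top 48 mm above the worktop; the arm beside it is 26 mm wide with its top at 42 mm.
- sample_center (a point): Centre of the loose grey sample plate, 50 x 75 x 9 mm, lying in the nest of corner stops on the turntable; its y axis is its long side.
- dust_brush_center (a point): Centre of a loose flat brush, 25 x 182 x 10 mm, lying left of the stage; bystander.
- solvent_dropper_center (a point): Centre of a loose dropper bottle, 34 mm diameter, 88 mm high, standing at the far right of the stage; bystander.
- pen_center (a point): Centre of a loose black pen, 143 mm long, 11 mm thick, lying right of the stage; bystander.
- vial_a_center (a point): Centre of a loose sample vial with a black cap, 23 mm diameter, 48 mm high, standing right of the stage; bystander.
- vial_b_center (a point): Centre of a loose sample vial with a blue cap, 23 mm diameter, 52 mm high, standing right of the stage; bystander.
Things that resemble listed ones, but are neither listed nor needed, are in the scene too. Leave any blue or red look-alike of the part that bears sample_center alone.

How it is judged:
On the way, in this order (a step that is already met when the one before it is completed fails the run):
1. the plunger is drawn so that the pin is clear of the loading hole (value of joint plunger above 0.0065 m and value of joint turntable below 0.5 rad), for 0.1 s.
2. the stage stands at the next hole and the pin is fully home in it (value of joint plunger below 0.001 m and value of joint turntable between 0.5 and 1.25 rad), for 0.2 s.
At the end, for the whole second after the job is handed in: The pin is fully home (plunger within 1 mm of its lowest position) in the next hole, the stage standing 0.5 to 1.25 rad on from the loading hole, and the sample plate lies flat in its nest within 6 mm of the turntable's centre (all of step 2 and horizontal distance between sample_center and table_center below 0.006 m and height (world z) of sample_center below 0.05 m and angle between sample_center's own z axis and vertical below 0.1 rad); the robot touches nothing.
It fails at once if the pin is wrenched against the track or a hole's wall with more than 20 N (contact force between pin and anything else above 20 N).
It fails at once if the sample plate is lifted or tipped out of its nest (angle between sample_center's own z axis and vertical above 0.2 rad or horizontal distance between sample_center and table_center above 0.012 m).
It fails at once if a bystander (brush, dropper bottle, pen, vials) is moved by more than 20 mm (distance of any of dust_brush_center, solvent_dropper_center, pen_center, vial_a_center, vial_b_center from where it was at the start of the episode above 0.02 m).
It also fails if it takes over 48 s, if anything falls off the work surface, if the arm or the gripper's body presses on something with over 40 N, if the wrist force passes 120 N, or if a joint passes its speed limit or range.

## Working session

There is one attempt and no reset: what is moved stays moved. The work goes in short steps, Python scripts to look and compute and a tool call to move; the robot and the scene stay as the last step left them, time stands still between calls to the robot, and variables do not carry over. Pictures are saved under pics/ and viewed, about 8 in all and at most 12, crops included, and the job is handed in when it is done.

Besides the shell and the picture viewer there is one more tool, called after ">>>" in YAML: its name, and indented under it one key for each argument. servo_tool: Moves the arm, as the interface text tells. Its arguments: {"type":"object","properties":{"series":{"type":"array","items":{"type":"number"}}},"required":["series"]}

```bash
mkdir -p pics; cat > h.py <<'E'
import numpy as np, cv2
from plant import ctrl
from scipy.spatial.transform import Rotation as R
def grab(n):
    d=ctrl.grab_frame(n); return d
def ray(d,u,v):
    f=192/np.tan(np.radians(d['fov_y'])/2)
    c=np.array([(u-d['cx'])/f,-(v-d['cy'])/f,-1.])
    r=np.array(d['rotation']); 
    if r.size==4: r=R.from_quat(np.roll(r,-1)).as_matrix()
    return np.array(d['origin']),r.reshape(3,3)@c
def onz(d,u,v,z):
    o,k=ray(d,u,v); return o+k*(z-o[2])/k[2]
def proj(d,p):
    f=192/np.tan(np.radians(d['fov_y'])/2)
    r=np.array(d['rotation'])
    if r.size==4: r=R.from_quat(np.roll(r,-1)).as_matrix()
    c=r.reshape(3,3).T@(np.array(p)-d['origin'])
    return d['cx']-f*c[0]/c[2], d['cy']+f*c[1]/c[2]
def st():
    s=ctrl.read_state(); m=R.from_quat(np.roll(s['tcp_rot'],-1)).as_matrix()
    return s,m
E
python3 - <<'E'
from h import *
import pickle
D={}
for n in("scene","side"):
    d=grab(n);D[n]=d;cv2.imwrite(f'pics/{n}0.png',d['frame']);print({k:v for k,v in d.items() if k!='frame'})
pickle.dump(D,open('d0.pkl','wb'))
s,m=st();print(s);print(m)
E
```

```text
{'fov_y': 55.278881806732635, 'cx': 252.06786469110287, 'cy': 193.82916876044726, 'origin': array([0.15015158, 0.75904618, 0.6203952 ]), 'rotation': array([-0.19991141, -0.12007386,  0.46013539,  0.85667562])}
{'fov_y': 56.89904437276835, 'cx': 258.3233615439623, 'cy': 185.9809736861353, 'origin': array([ 0.4484945 , -0.81218453,  0.37717502]), 'rotation': array([ 0.82164474,  0.56665007, -0.03291592, -0.05219346])}
{'time_s': 0.1, 'q': array([ 1.07722583,  0.62922793,  0.03843207,  1.51823913, -0.02695523,
        0.99630375, -0.01995953]), 'dq': array([-0.00038779, -0.00138003, -0.00058886, -0.00233293,  0.00185161,
        0.0001195 , -0.00084818]), 'effort': array([ 5.16270884e-03, -5.50795555e+01,  1.14833057e+00, -1.87119591e+01,
       -5.21038799e-02,  1.91810424e-02,  4.74363230e-05]), 'tool_pos': array([ 0.26942752, -0.59088725,  0.20467175]), 'tcp_rot': array([-0.14954517, -0.69084842, -0.1506855 ,  0.69112849]), 'contact_force': array([-0.80285936,  0.6164812 , -0.30243688]), 'wrist_torque': array([ 0.07197374, -0.03730078, -0.03614834]), 'grip_width': 0.0936896793844493}
[[-7.29410653e-04  4.14911541e-01 -9.09861463e-01]
 [ 1.49182394e-03 -9.09860241e-01 -4.14912180e-01]
 [-9.99998621e-01 -1.65999448e-03  4.46867822e-05]]
```

View pics/scene0.png

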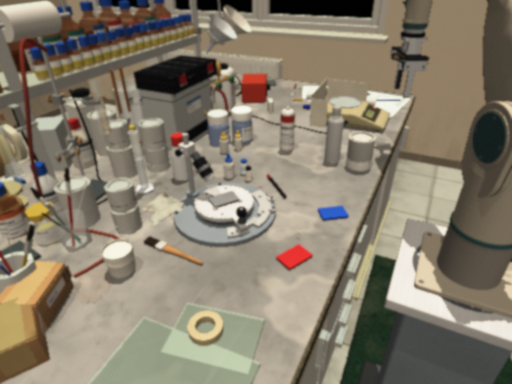

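View pics/side0.png

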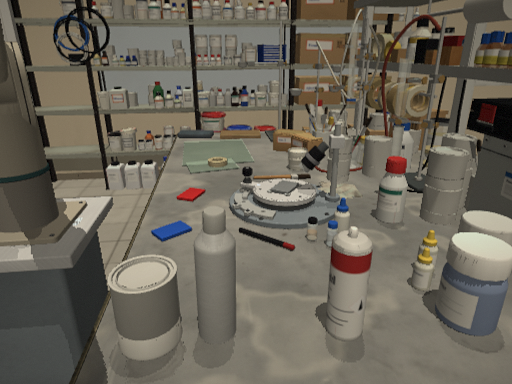

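Scene picture: the stage disc is at about (225,212), with the black knob near (241,212) and the viewing tube near (201,163). Side picture: the knob is near (247,173) and the tube near (317,153). Other dark round things that could be mistaken for the knob are the black-capped vial (side 312,221), the tube's lower end and the pen. By the description, the knob is the dark cylinder on the radial arm at the disc edge. I'll check that in a crop.

```bash
python3 - <<'E'
from h import *
import pickle
D=pickle.load(open('d0.pkl','rb'))
a=cv2.resize(D['scene']['frame'][140:250,165:290],None,fx=4,fy=4,interpolation=cv2.INTER_CUBIC)
b=cv2.resize(D['side']['frame'][125:255,220:360],None,fx=4*110/130*.55,fy=4*110/130*.55,interpolation=cv2.INTER_CUBIC)
b=cv2.resize(D['side']['frame'][140:250,220:295],None,fx=4,fy=4,interpolation=cv2.INTER_CUBIC)
cv2.imwrite('pics/c1.png',np.hstack([a,b]))
def dark(fr,box):
    x0,y0,x1,y1=box
    m=(fr[y0:y1,x0:x1].max(2)<50).astype(np.uint8)
    n,l,s,c=cv2.connectedComponentsWithStats(m)
    for i in range(1,n):
        if s[i,4]>12: print(s[i][:]+[x0,y0,0,0,0],c[i]+[x0,y0])
dark(D['scene']['frame'],(215,190,270,235));print()
dark(D['side']['frame'],(232,155,280,200))
E
```

```text
[238 210   9  13  78] [241.94871795 215.24358974]

[243 167   9   9  66] [246.92424242 171.48484848]
[243 178   8   5  29] [246.55172414 180.24137931]
```

View pics/c1.png

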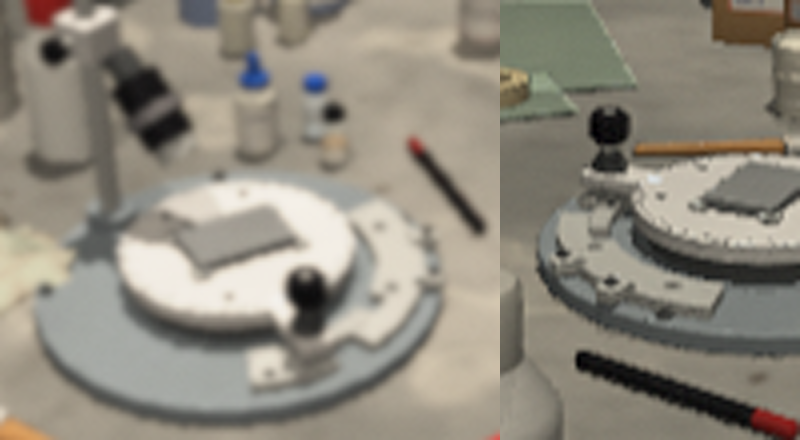

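```bash
python3 - <<'E'
from h import *
import pickle
from scipy.optimize import least_squares as ls
D=pickle.load(open('d0.pkl','rb'));S,T=D['scene'],D['side']
o1,k1=ray(S,241.5,212.2);o2,k2=ray(T,247.1,171.5)
A=np.array([k1,-k2]).T;t=np.linalg.lstsq(A,o2-o1,rcond=None)[0]
p,q=o1+t[0]*k1,o2+t[1]*k2;K=(p+q)/2;print('knob',p,q)
print(onz(S,241.5,212.2,.073),onz(T,247.1,171.5,.073))
def fit(d,pts,z,r,off,sc=4):
    P=np.array([onz(d,u/sc+off[0],v/sc+off[1],z)[:2] for u,v in pts])
    f=ls(lambda c:np.hypot(*(P-c).T)-r,P.mean(0));print(f.x,f.fun.round(4));return f.x
c1=fit(S,[(117,242),(356,245),(232,179),(150,200),(325,200)],.042,.083,(165,140))
c3=fit(S,[(38,300),(440,255),(230,408),(100,375),(350,375),(410,215)],.014,.146,(165,140))
c2=fit(T,[(132,200),(165,240),(145,228),(145,170),(200,153)],.042,.083,(220,140))
c4=fit(T,[(38,250),(100,316),(200,338),(260,342),(60,215)],.014,.146,(220,140))
for c in(c1,c2,c3,c4): print(np.hypot(*(K[:2]-c)),np.degrees(np.arctan2(*(K[:2]-c)[::-1])))
# post base scene (107,205)
print('post',onz(S,105/4+165,215/4+140,.014))
for n,(d,u,v,z) in dict(brush=(S,173,249,.005),pen=(S,276,186,.005),vialA=(S,248,180,0),vialB=(S,243,175,0),drop=(S,229,176,0)).items():print(n,onz(d,u,v,z))
E
```

```text
knob [0.52778672 0.10207785 0.06951599] [0.529487   0.10224951 0.07047683]
[0.52539839 0.10623281 0.073     ] [0.52882068 0.09472657 0.073     ]
[0.61983774 0.04015248] [-0.0003  0.0032 -0.0003  0.0027 -0.0018]
[0.61983973 0.03647565] [-0.0036 -0.0008  0.0041 -0.0037 -0.0027 -0.004 ]
[0.61308264 0.03140138] [-0.0078  0.0068  0.0017  0.0006  0.0059]
[0.62245502 0.02166376] [ 0.0005  0.0038 -0.0011 -0.0027 -0.0027]
0.1102859467512663 145.78661630029106
0.11017437633168517 140.03829278537987
0.11239609172911036 144.23702896963655
0.12362073156109271 139.36901887240649
post [0.74947837 0.01730648 0.014     ]
brush [0.65340035 0.23651511 0.005     ]
pen [ 0.5399105  -0.14507995  0.005     ]
vialA [ 0.64117521 -0.14771279  0.        ]
vialB [ 0.67141838 -0.16948927  0.        ]
drop [ 0.71089803 -0.14394185  0.        ]
```

>>> servo_tool:
  series: [0, 0, 0, -0.04, 0, 0, 0, 0, 0, 0, -0.08, 0, 0, 0, 0, 0, 0, -0.11, 0, 0, 0, -7, 0, 0, -0.11, -0.029, -0.029, 0, -14, 0, 0, -0.11, -0.058, -0.058, 0, -21, 0, 0, -0.11, -0.087, -0.087, 0, -28, 0, 0, -0.11, -0.116, -0.116, 0, -35, 0, 0, -0.11, -0.145, -0.145, 0, -42, 0, 0, -0.11, -0.174, -0.174, 0, -49, 0, 0, -0.11, -0.203, -0.203, 0, -56, 0, 0, -0.11, -0.232, -0.232, 0, -63, 0, 0, -0.11, -0.261, -0.261, 0]

```text
time_s: 1.1
tool_pos: [0.3989, -0.2437, 0.3154]
tcp_rot: [-0.49, -0.509, -0.491, 0.509]
contact_force: [1.0, -0.0, -0.5]
grip_width: 0.094
```

```bash
cat > rel.py <<'E'
from h import *
import sys
# target: x y z yaw(deg of tool y)
x,y,z,yaw=map(float,sys.argv[1:5]);s,m=st()
a=np.radians(yaw);Y=np.array([np.cos(a),np.sin(a),0]);X=np.array([0,0,-1.]);M=np.array([X,Y,np.cross(X,Y)]).T
print('t',s['time_s'],'pos',s['tool_pos'].round(4),'q',s['q'].round(2),'F',s['contact_force'].round(1),'w',round(s['grip_width'],4))
print('turn',np.degrees(R.from_matrix(m.T@M).as_rotvec()).round(1),'shift',(m.T@(np.array([x,y,z])-s['tool_pos'])).round(4))
E
python3 rel.py .528 .101 .22 55
```

```text
t 1.1 pos [ 0.3989 -0.2437  0.3154] q [ 0.73  0.25 -0.31  1.84  0.09  1.07  0.35] F [ 1.  -0.  -0.5] w 0.094
turn [-57.2   0.    0. ] shift [ 0.0953  0.1161 -0.3493]
```

>>> servo_tool:
  series: [-7, 0, 0, 0, 0.011, -0.034, 0, -14, 0, 0, 0, 0.023, -0.069, 0, -21, 0, 0, 0, 0.035, -0.104, 0, -28, 0, 0, 0.02, 0.046, -0.139, 0, -35, 0, 0, 0.04, 0.058, -0.174, 0, -42, 0, 0, 0.06, 0.07, -0.209, 0, -49, 0, 0, 0.075, 0.081, -0.244, 0, -56, 0, 0, 0.085, 0.093, -0.279, 0, -57.2, 0, 0, 0.095, 0.104, -0.314, 0, -57.2, 0, 0, 0.095, 0.116, -0.349, 0, -57.2, 0, 0, 0.095, 0.116, -0.349, 0, -57.2, 0, 0, 0.095, 0.116, -0.349, 0]

```text
time_s: 2.1
tool_pos: [0.5298, 0.1006, 0.22]
tcp_rot: [0.674, 0.213, 0.675, -0.213]
contact_force: [-0.2, -0.1, 1.1]
grip_width: 0.0942
```

```bash
python3 rel.py .528 .101 .15 55; python3 - <<'E'
from h import *
import pickle
d=grab('wrist');pickle.dump(d,open('w1.pkl','wb'));print(d['origin'],d['rotation'],d['fov_y'])
im=d['frame'].copy();cv2.imwrite('pics/w1.png',im)
print(proj(d,[.528,.101,.073]),proj(d,[.528,.101,.084]),proj(d,[.619,.037,.042]))
E
```

```text
t 2.1 pos [0.5298 0.1006 0.22  ] q [ 0.16  0.51 -0.59  1.8   0.34  0.94  0.38] F [-0.2 -0.1  1.1] w 0.0942
turn [-0.  -0.1 -0. ] shift [ 0.07   -0.0007 -0.0016]
[0.47485703 0.13786941 0.39848417] [ 0.88128494 -0.10301012 -0.05396575  0.458054  ] 65.6949882961562
(np.float64(251.55917101918763), np.float64(182.4927299892723)) (np.float64(251.57018305264458), np.float64(184.48081635836706)) (np.float64(251.45141917199498), np.float64(261.65536116039306))
```

View pics/w1.png

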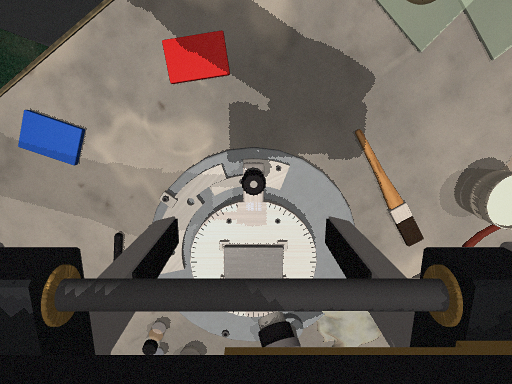

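The wrist picture shows the knob at about (253,183), within 2 px of my prediction of (251.5,184). The arm points straight down in the picture, so the 145° direction is right. The stop ring lies to the left of the knob, which is the counter-clockwise side. I'll zoom in on it.

```bash
python3 - <<'E'
from h import *
import pickle
d=pickle.load(open('w1.pkl','rb'))
f=d['frame'][140:260,140:300];cv2.imwrite('pics/w1c.png',cv2.resize(f,None,fx=5,fy=5,interpolation=cv2.INTER_CUBIC))
m=(d['frame'][165:205,235:270].max(2)<45).astype(np.uint8)
n,l,s,c=cv2.connectedComponentsWithStats(m)
print([(s[i],c[i]+[235,165]) for i in range(1,n) if s[i,4]>20])
c0=np.array([.619,.037])
for a in (0,30,40,50,60,70):
    t=np.radians(145+a);print(a,np.array(proj(d,[*(c0+.112*np.array([np.cos(t),np.sin(t)])),.022]))-[140,140])
E
```

```text
[(array([  6,   3,  25,  27, 437], dtype=int32), array([253.04118993, 181.33409611]))]
0 [111.33582182  34.15727618]
30 [68.03981147 45.67899916]
40 [56.05325659 54.11747595]
50 [45.99847744 64.36087628]
60 [38.17302734 76.01555149]
70 [32.77634711 88.65424512]
```

View pics/w1c.png

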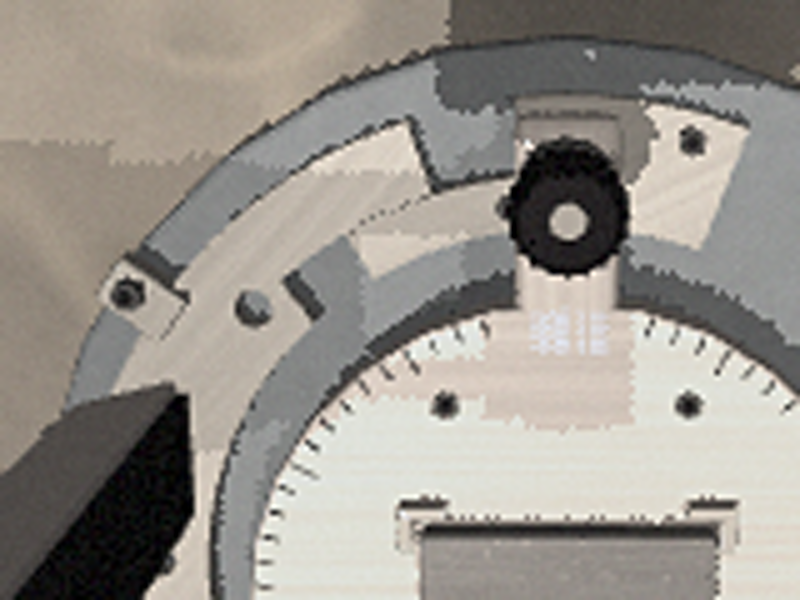

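```bash
python3 - <<'E'
from h import *
import pickle
from scipy.optimize import fsolve
d=pickle.load(open('w1.pkl','rb'))
k=onz(d,253.6,184.4,.084)[:2];h=onz(d,190.6,201.4,.022)[:2]
c=fsolve(lambda c:[np.hypot(*(k-c))-.112,np.hypot(*(h-c))-.112],[.62,.037])
an=lambda v:np.degrees(np.arctan2(v[1],v[0]))%360
print(k,h,c,an(k-c),an(h-c),an(h-c)-an(k-c)); print(proj(d,[*c,.042]))
E
```

```text
[0.52918589 0.10284365] [0.51110598 0.01541803] [0.62073776 0.03832811] 144.82809302881785 191.80341048720405 46.9753174583862
(np.float64(253.05132082282788), np.float64(262.12010615091486))
```

>>> servo_tool:
  series: [0, 0, 0, 0.035, 0.0015, -0.0018, 0, 0, 0, 0, 0.07, 0.0015, -0.0018, 0, 0, 0, 0, 0.1, 0.0015, -0.0018, 0, 0, 0, 0, 0.125, 0.0015, -0.0018, 0, 0, 0, 0, 0.145, 0.0015, -0.0018, 0, 0, 0, 0, 0.162, 0.0015, -0.0018, 60, 0, 0, 0, 0.162, 0.0015, -0.0018, 120, 0, 0, 0, 0.162, 0.0015, -0.0018, 150, 0, 0, 0, 0.162, 0.0015, -0.0018, 150, 0, 0, 0, 0.162, 0.0015, -0.0018, 150, 0, 0, 0, 0.162, 0.0015, -0.0018, 150]

```text
time_s: 3.07
tool_pos: [0.5302, 0.1, 0.0598]
tcp_rot: [0.675, 0.215, 0.673, -0.214]
contact_force: [0.6, -0.0, -0.0]
grip_width: 0.0575
```

```bash
python3 rel.py .5292 .1028 .058 54.8; python3 - <<'E'
from h import *
w=grab('wrist');s=grab('side');c=grab('scene')
z=lambda f,k:cv2.resize(f,(k,400),interpolation=cv2.INTER_CUBIC)
cv2.imwrite('pics/g1.png',np.hstack([z(w['frame'][150:300,190:310],320),z(s['frame'][120:200,205:300],475)]))
E
```

```text
t 3.0667 pos [0.5302 0.1    0.0598] q [ 0.05  0.72 -0.44  1.94  0.53  0.59  0.21] F [ 0.6 -0.  -0. ] w 0.0575
turn [-0.1  0.1 -0.1] shift [ 0.0018  0.0017 -0.0025]
```

View pics/g1.png

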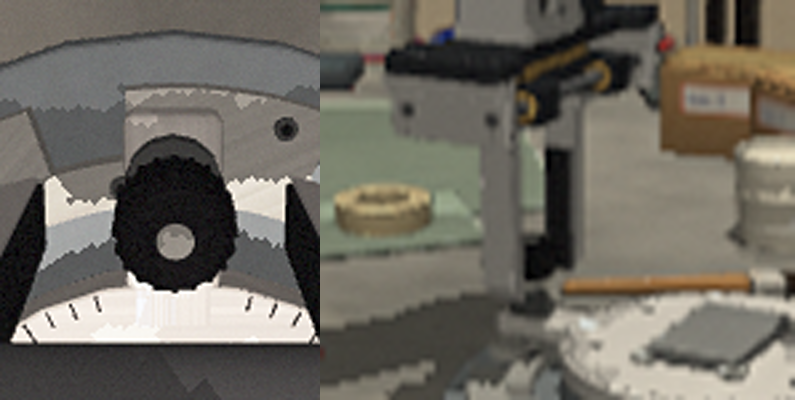

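```bash
python3 - <<'E'
from h import *
w=grab('wrist');s,m=st();print(s['time_s'],s['tool_pos'].round(4))
print(proj(w,[*s['tool_pos'][:2],.084]),proj(w,s['tool_pos']))
k=onz(w,255.6,240,.084);print(k,'in tool',m.T@(k-s['tool_pos']))
f=w['frame'];mk=(f.max(2)<45);r=mk[232:244,225:285];print([(np.where(x)[0].min()+225,np.where(x)[0].max()+225) for x in r[::3]])
print([[int(x) for x in np.flatnonzero(np.diff(mk[v,190:320].astype(int)))+190] for v in (225,235,245)])
E
```

```text
3.2667 [0.5297 0.1002 0.059 ]
(np.float64(252.92831282790618), np.float64(245.776913370922)) (np.float64(252.69225434017747), np.float64(229.90012784102754))
[0.52772806 0.10336457 0.084     ] in tool [-0.02498353  0.00148791 -0.00340254]
[(np.int64(233), np.int64(278)), (np.int64(233), np.int64(278)), (np.int64(232), np.int64(279)), (np.int64(234), np.int64(277))]
[[210, 215, 233, 276, 287, 292], [206, 215, 232, 252, 258, 278, 287, 296], [202, 215, 232, 249, 262, 278, 287, 300]]
```

>>> servo_tool:
  series: [0, 0, 0, 0.001, 0.0018, -0.002, 165, 0, 0, 0, 0.001, 0.0018, -0.002, 165, 0, 0, 0, 0.001, 0.0018, -0.002, 165, 0, 0, 0, 0.001, 0.0018, -0.002, 165, 0, 0, 0, 0.001, 0.0018, -0.002, 165, 0, 0, 0, 0.001, 0.0018, -0.002, 165]

```text
time_s: 3.77
tool_pos: [0.5287, 0.1028, 0.0574]
tcp_rot: [0.674, 0.214, 0.674, -0.214]
contact_force: [-0.2, -0.6, 0.6]
grip_width: 0.033
```

```bash
python3 - <<'E'
from h import *
w=grab('wrist');s,m=st();print(s['time_s'],s['tool_pos'].round(4),s['grip_width'],s['contact_force'])
f=w['frame'];cv2.imwrite('pics/g2.png',cv2.resize(f[200:290,205:305],None,fx=6,fy=6,interpolation=cv2.INTER_CUBIC))
E
```

```text
3.8167 [0.5287 0.1028 0.0575] 0.0330600901832856 [-0.07885728  0.22418913 -0.07532022]
```

View pics/g2.png

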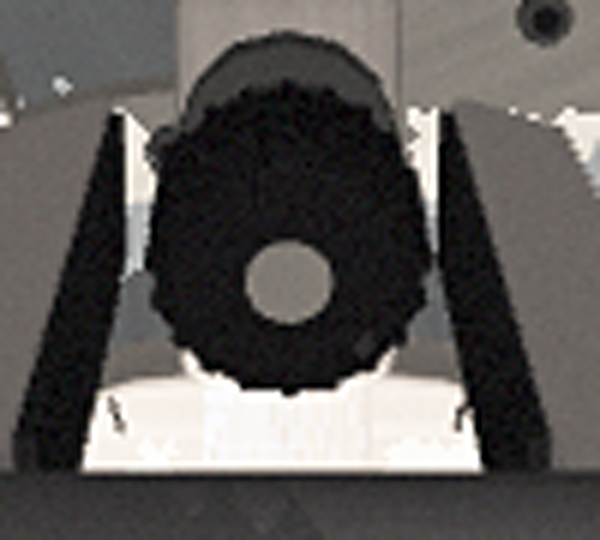

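>>> servo_tool:
  series: [0, 0, 0, 0, 0.0008, -0.0005, 165, 0, 0, 0, 0, 0.0008, -0.0005, 172, 0, 0, 0, 0, 0.0008, -0.0005, 177, 0, 0, 0, 0, 0.0008, -0.0005, 181, 0, 0, 0, 0, 0.0008, -0.0005, 181]

```text
time_s: 4.23
tool_pos: [0.5288, 0.1038, 0.0575]
tcp_rot: [0.674, 0.214, 0.674, -0.214]
contact_force: [0.1, -0.5, -0.7]
grip_width: 0.0269
```

>>> servo_tool:
  series: [0, 0, 0, 0, 0, 0, 184, 0, 0, 0, 0, 0, 0, 187, 0, 0, 0, 0, 0, 0, 187]

```text
time_s: 4.48
tool_pos: [0.5288, 0.1037, 0.0575]
tcp_rot: [0.674, 0.214, 0.674, -0.214]
contact_force: [-0.5, -0.8, -0.5]
grip_width: 0.0252
```

>>> servo_tool:
  series: [0, 0, 0, 0, 0, 0, 255, 0, 0, 0, 0, 0, 0, 255, 0, 0, 0, -0.001, 0, 0, 255, 0, 0, 0, -0.002, 0, 0, 255, 0, 0, 0, -0.003, 0, 0, 255, 0, 0, 0, -0.003, 0, 0, 255]

```text
time_s: 4.98
tool_pos: [0.5288, 0.1037, 0.0603]
tcp_rot: [0.674, 0.214, 0.674, -0.214]
contact_force: [1.1, 0.3, -6.0]
grip_width: 0.025
```

>>> servo_tool:
  series: [0, 0, 0, -0.0015, 0, 0, 255, 0, 0, 0, -0.003, 0, 0, 255, 0, 0, 0, -0.0045, 0, 0, 255, 0, 0, 0, -0.006, 0, 0, 255, 0, 0, 0, -0.0063, 0, 0, 255, 0, 0, 0, -0.0063, 0, 0, 255, 0, 0, 0, -0.0063, 0, 0, 255]

```text
time_s: 5.57
tool_pos: [0.5287, 0.1037, 0.0667]
tcp_rot: [0.674, 0.214, 0.674, -0.214]
contact_force: [2.0, 0.7, -9.3]
grip_width: 0.0247
```

```bash
python3 - <<'E'
from h import *
s,m=st();p=s['tool_pos'];print(p,s['contact_force'])
c=np.array([.6207,.0383]);
# scale centre so radius .112 along current dir
v=p[:2]-c;print(np.hypot(*v),np.degrees(np.arctan2(v[1],v[0])))
c=p[:2]-.112*np.array([np.cos(np.radians(144.8)),np.sin(np.radians(144.8))])
a0=144.8
for da in list(range(0,41,4))+[43,45,47]:
    a=np.radians(a0+da);t=np.array([*(c+.112*np.array([np.cos(a),np.sin(a)])),p[2]])
    print(da,(m.T@(t-p)).round(4))
E
```

```text
[0.52870985 0.10372638 0.06669736] [ 1.96612769  0.7415664  -9.28604906]
0.11288400782574988 144.5783305321342
0 [0. 0. 0.]
4 [ 0.     -0.0078  0.0003]
8 [ 0.     -0.0156  0.0011]
12 [ 0.     -0.0233  0.0025]
16 [ 0.     -0.0309  0.0044]
20 [ 0.     -0.0383  0.0068]
24 [ 0.     -0.0455  0.0098]
28 [ 0.     -0.0526  0.0132]
32 [ 0.     -0.0593  0.0171]
36 [ 0.     -0.0658  0.0215]
40 [ 0.     -0.0719  0.0263]
43 [ 0.     -0.0763  0.0302]
45 [ 0.     -0.0791  0.0329]
47 [ 0.     -0.0819  0.0358]
```

>>> servo_tool:
  series: [-1, 0, 0, 0, -0.002, 0, 255, -2, 0, 0, 0, -0.0039, 0.0001, 255, -4, 0, 0, 0, -0.0078, 0.0003, 255, -6, 0, 0, 0, -0.0117, 0.0006, 255, -8, 0, 0, 0, -0.0156, 0.0011, 255, -10, 0, 0, 0, -0.0194, 0.0017, 255, -12, 0, 0, 0, -0.0233, 0.0025, 255, -14, 0, 0, 0, -0.0271, 0.0033, 255, -16, 0, 0, 0, -0.0309, 0.0044, 255, -18, 0, 0, 0, -0.0346, 0.0055, 255, -20, 0, 0, 0, -0.0383, 0.0068, 255, -20, 0, 0, 0, -0.0383, 0.0068, 255]

```text
time_s: 6.57
tool_pos: [0.512, 0.0677, 0.0667]
tcp_rot: [0.701, 0.094, 0.701, -0.094]
contact_force: [1.8, -0.8, -9.1]
grip_width: 0.0252
```

```bash
python3 - <<'E'
from h import *
s,m=st();p=s['tool_pos'];print(p,s['contact_force'],s['wrist_torque'],s['q'].round(2)); print(m.T@s['contact_force'])
E
```

```text
[0.51200464 0.06767942 0.06672118] [ 1.81992509 -0.80452682 -9.13347083] [-0.1504867  -0.60523799  0.1212029 ] [ 0.17  0.71 -0.54  2.    0.62  0.61  0.51]
[ 9.13327379 -0.29396916  1.96890127]
```

>>> servo_tool:
  series: [-2, 0, 0, 0, -0.0039, 0.0001, 255, -4, 0, 0, 0, -0.0078, 0.0003, 255, -6, 0, 0, 0, -0.0117, 0.0006, 255, -8, 0, 0, 0, -0.0156, 0.0011, 255, -10, 0, 0, 0, -0.0194, 0.0017, 255, -12, 0, 0, 0, -0.0233, 0.0025, 255, -14, 0, 0, 0, -0.0271, 0.0033, 255, -16, 0, 0, 0, -0.0309, 0.0044, 255, -18, 0, 0, 0, -0.0346, 0.0055, 255, -20, 0, 0, 0, -0.0383, 0.0068, 255, -22, 0, 0, 0, -0.042, 0.0082, 255, -22, 0, 0, 0, -0.042, 0.0082, 255]

```text
time_s: 7.57
tool_pos: [0.5092, 0.0254, 0.0667]
tcp_rot: [0.706, -0.041, 0.706, 0.041]
contact_force: [1.6, -0.4, -10.0]
grip_width: 0.0251
```

```bash
python3 - <<'E'
from h import *
import pickle
s,m=st();p=s['tool_pos'];print(p,m.T@s['contact_force'],s['q'].round(2))
w=grab('wrist');pickle.dump(w,open('w2.pkl','wb'))
f=w['frame'];cv2.imwrite('pics/w2.png',cv2.resize(f[160:310,165:345],None,fx=4,fy=4,interpolation=cv2.INTER_CUBIC))
print(proj(w,[.5111,.0154,.022]))
E
```

```text
[0.50922856 0.02538081 0.06673105] [ 9.97453166 -0.58710951  1.50195819] [ 0.32  0.73 -0.65  2.01  0.73  0.64  0.87]
(np.float64(239.67724582003916), np.float64(211.6055632078371))
```

View pics/w2.png

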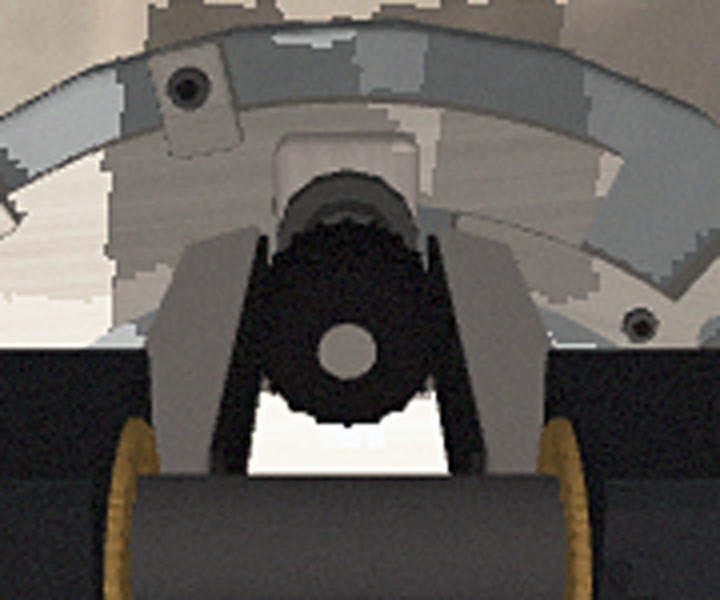

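>>> servo_tool:
  series: [0, 0, 0, 0.001, 0, 0, 255, 0, 0, 0, 0.0018, 0, 0, 255, 0, 0, 0, 0.0023, 0, 0, 255, 0, 0, 0, 0.0023, 0, 0, 255]

```text
time_s: 7.95
tool_pos: [0.5092, 0.0255, 0.0647]
tcp_rot: [0.706, -0.042, 0.706, 0.041]
contact_force: [2.8, -1.9, -5.7]
grip_width: 0.0249
```

>>> servo_tool:
  series: [0, 0, 0, 0, 0, 0, 175, 0, 0, 0, 0, 0, 0, 172, 0, 0, 0, 0, 0, 0, 172, 0, 0, 0, 0, 0, 0, 172]

```text
time_s: 8.28
tool_pos: [0.5091, 0.0265, 0.0649]
tcp_rot: [0.706, -0.041, 0.706, 0.042]
contact_force: [-0.0, 0.3, 0.5]
grip_width: 0.0309
```

>>> servo_tool:
  series: [0, 0, 0, 0, -0.001, 0, 172, 0, 0, 0, 0, -0.002, 0, 172, -0.5, 0, 0, 0, -0.003, 0, 172, -1, 0, 0, 0, -0.004, 0.0001, 172, -1.5, 0, 0, 0, -0.005, 0.0002, 172, -1.5, 0, 0, 0, -0.005, 0.0002, 172]

```text
time_s: 8.78
tool_pos: [0.5098, 0.0228, 0.0646]
tcp_rot: [0.705, -0.05, 0.705, 0.052]
contact_force: [-0.6, 5.3, -0.6]
grip_width: 0.0309
```

>>> servo_tool:
  series: [-0.5, 0, 0, 0, -0.001, 0, 172, -1, 0, 0, 0, -0.002, 0, 172, -1.5, 0, 0, 0, -0.003, 0.0001, 172, -2, 0, 0, 0, -0.004, 0.0002, 172, -2, 0, 0, 0, -0.004, 0.0002, 172]

```text
time_s: 9.2
tool_pos: [0.5104, 0.0184, 0.0643]
tcp_rot: [0.704, -0.063, 0.704, 0.064]
contact_force: [-0.5, 2.9, -1.9]
grip_width: 0.0306
```

Riding smoothly at about 3 N. From here I'll push in smaller steps.

>>> servo_tool:
  series: [-0.5, 0, 0, 0, -0.001, 0, 172, -1, 0, 0, 0, -0.002, 0, 172, -1, 0, 0, 0, -0.002, 0, 172]

```text
time_s: 9.45
tool_pos: [0.5109, 0.0139, 0.0644]
tcp_rot: [0.704, -0.069, 0.704, 0.068]
contact_force: [-0.3, 1.4, 0.3]
grip_width: 0.0307
```

>>> servo_tool:
  series: [-0.5, 0, 0, 0, -0.001, 0, 172, -0.5, 0, 0, 0, -0.001, 0, 172]

```text
time_s: 9.62
tool_pos: [0.5111, 0.0135, 0.0644]
tcp_rot: [0.703, -0.072, 0.704, 0.072]
contact_force: [-1.2, 1.3, -0.6]
grip_width: 0.0308
```

```bash
python3 - <<'E'
from h import *
s,m=st();p=s['tool_pos'];print(p,m.T@s['contact_force'])
w=grab('wrist');f=w['frame'];cv2.imwrite('pics/w3.png',cv2.resize(f[160:310,165:345],None,fx=4,fy=4,interpolation=cv2.INTER_CUBIC))
E
```

```text
[0.51111454 0.01353708 0.06444316] [ 0.59574008  1.48373893 -0.91376262]
```

View pics/w3.png

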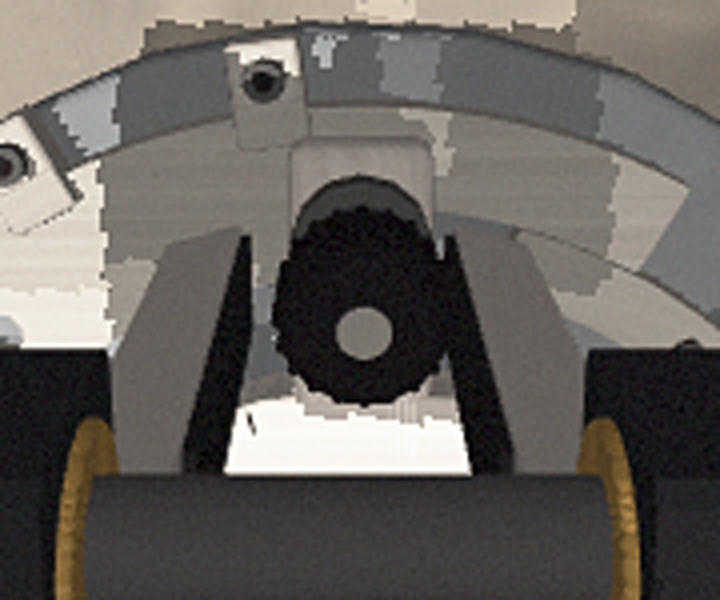

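```bash
python3 - <<'E'
from h import *
import pickle
from scipy.optimize import brentq
c=np.array([.6207,.0383])
for n,u,v in(('w2',347,352),('w3',364,333)):
    w=pickle.load(open('w2.pkl','rb')) if n=='w2' else grab('wrist')
    if n=='w3': cv2.imwrite('pics/x.png',w['frame'])
    g=lambda z:np.hypot(*(onz(w,165+u/4,160+v/4,z)[:2]-c))-.112
    z=brentq(g,.03,.14);P=onz(w,165+u/4,160+v/4,z);print(n,P,np.degrees(np.arctan2(P[1]-c[1],P[0]-c[0]))%360)
E
```

```text
w2 [0.50953282 0.02466706 0.09243198] 186.99153435900612
w3 [0.51108422 0.01531345 0.08301133] 191.84337442266533
```

>>> servo_tool:
  series: [0, 0, 0, 0, 0.0015, 0, 172, 0, 0, 0, 0, 0.003, 0, 165, 0, 0, 0, 0, 0.003, 0, 120, 0, 0, 0, 0, 0.003, 0, 80, 0, 0, 0, 0, 0.003, 0, 80, 0, 0, 0, -0.01, 0.003, 0, 80, 0, 0, 0, -0.03, 0.003, 0, 80, 0, 0, 0, -0.06, 0.003, 0, 80, 0, 0, 0, -0.1, 0.003, 0, 80, 0, 0, 0, -0.14, 0.003, 0, 80, 0, 0, 0, -0.14, 0.003, 0, 80, 0, 0, 0, -0.14, 0.003, 0, 80]

```text
time_s: 10.72
tool_pos: [0.512, 0.0172, 0.2071]
tcp_rot: [0.705, -0.072, 0.702, 0.072]
contact_force: [0.0, 0.3, -0.5]
grip_width: 0.0645
```

```bash
python3 - <<'E'
from h import *
w=grab('wrist');s=grab('side');c=grab('scene');import pickle;pickle.dump((w,s,c),open('end.pkl','wb'))
z=lambda f,k:cv2.resize(f,(k,290),interpolation=cv2.INTER_CUBIC)
a=cv2.resize(w['frame'][130:300,130:380],(400,290),interpolation=cv2.INTER_CUBIC)
b=cv2.resize(s['frame'][135:280,210:410],(400,290),interpolation=cv2.INTER_CUBIC)
e=cv2.resize(c['frame'][130:275,130:330],(400,290),interpolation=cv2.INTER_CUBIC)
f=cv2.resize(w['frame'],(387,290))
cv2.imwrite('pics/end.png',np.vstack([np.hstack([a,b]),np.hstack([e,cv2.resize(f,(400,290))])]))
print(w['origin'],proj(w,[.5111,.0153,.084]))
print(ctrl.read_state()['contact_force'])
E
```

```text
[0.4452686  0.00279026 0.3852725 ] (np.float64(250.82916893920867), np.float64(187.2848971529498))
[-0.21111308 -0.38082611 -0.09616042]
```

View pics/end.png

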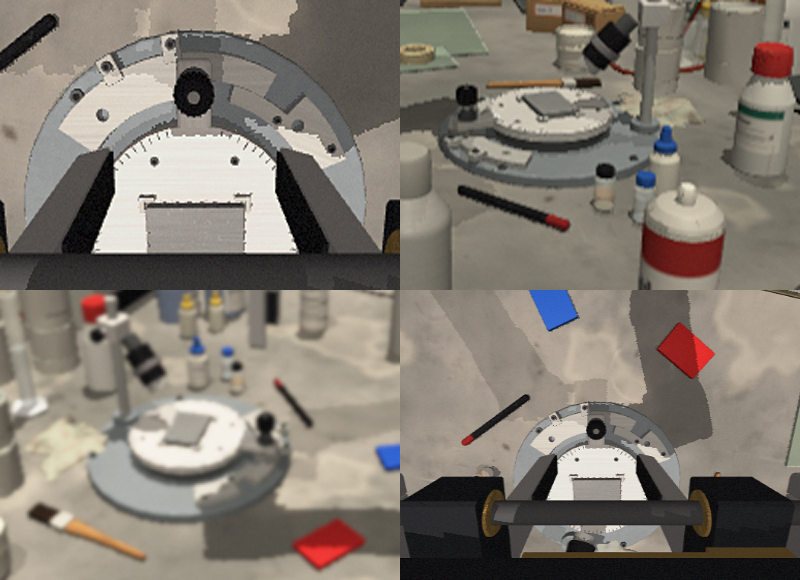

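```bash
python3 - <<'E'
from h import *
import pickle
from scipy.optimize import brentq
w,S,T0=pickle.load(open('end.pkl','rb'));T=S;S=T0
def dark(fr,b):
    x0,y0,x1,y1=b;m=(fr[y0:y1,x0:x1].max(2)<50).astype(np.uint8);n,l,s,c=cv2.connectedComponentsWithStats(m)
    for i in range(1,n):
        if s[i,4]>12: print(s[i]+[x0,y0,0,0,0],c[i]+[x0,y0])
dark(T['frame'],(230,165,262,205));dark(S['frame'],(245,180,280,215))
def tri(a,b):
    o1,k1=ray(S,*a);o2,k2=ray(T,*b);t=np.linalg.lstsq(np.array([k1,-k2]).T,o2-o1,rcond=None)[0];return o1+t[0]*k1,o2+t[1]*k2
print(tri((262.3,196.3),(243,182.5)))
for z in(.073,.076,.080): print(z,proj(T,[.5111,.0153,z]),proj(S,[.5111,.0153,z]))
# wrist: grey spot on the knob top
f=w['frame'][175:200,238:265];g=(f.min(2)>60).astype(np.uint8);dark_=(f.max(2)<45)
n,l,s,c=cv2.connectedComponentsWithStats(g)
for i in range(1,n):
    if 5<s[i,4]<60: print('spot',c[i]+[238,175],s[i])
E
python3 -c "
from plant import ctrl; ctrl.read_state()"
```

```text
[238 178  11  10  92] [242.79347826 182.64130435]
[239 189   9   6  41] [243.2195122  192.14634146]
[257 200   5   5  15] [259.13333333 202.33333333]
[259 193   7  14  63] [262.28571429 198.74603175]
(array([0.51049902, 0.0154076 , 0.07088659]), array([0.51106884, 0.01547097, 0.07117451]))
0.073 (np.float64(243.00319013664802), np.float64(181.83566972462845)) (np.float64(262.1115932675007), np.float64(195.57685634505114))
0.076 (np.float64(242.97855487055855), np.float64(180.7040113020599)) (np.float64(262.1040871999713), np.float64(194.65000606653663))
0.08 (np.float64(242.94561497323417), np.float64(179.19086701085163)) (np.float64(262.09404024481074), np.float64(193.4094066245169))
spot [238.73684211 178.05263158] [ 0  0  4 10 19]
spot [250.58139535 186.97674419] [ 9  9  8  7 43]
```

The released knob triangulates to 71 mm. It read 70 mm the same way at the start with the pin home, and riding on the track would give about 77 mm. The wrist view agrees, so I'm handing the job in.

```bash
python3 -c "
from plant import ctrl; print(ctrl.finish_job())"
```

```text
the job is handed in; nothing more can be done
None
```

The stage should now be locked at the next hole, about 47° (0.82 rad) on from the loading hole. I handed the job in at about 11 s; it reports no verdict.

**What I did:** I gripped the knob and drew the plunger 9 mm. I swung the stage 42° with the pin lifted, then lowered the pin onto the track. With the jaws opened slightly, I pushed the knob round in small steps until the pin snapped in. Then I let go and raised the gripper clear.

**Last checks:**
- **Pin home:** the wrist view put the knob's top within about 1 mm of its home height. The scene and side cameras put the knob at 71 mm, against 70 mm at the start. These views are only good to about 1 mm, so full seating is inferred, and I did not test the lock by pushing against it.
- **Position:** the knob stands at the hole I had measured beforehand, and triangulation agrees to about 1 mm.
- **Forces:** sideways force readings on the tool, taken at the end of each move, stayed below about 6 N. The reading was about zero after letting go.
- **Surroundings:** by eye in the final pictures, the sample plate is still in its nest, and the brush, pen, vials and dropper bottle look unmoved. I did not measure these.

No check failed.

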